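# Slide the peg jar along the fence to its stop

## Robot

A 6-joint arm with a two-finger parallel gripper is mounted at the origin on a cart in front of the work surface, level with it; the furniture and walls round the work are solid. World frame = base frame: x ahead of the robot, y to its left, z up, the work surface at z = 0. Lengths are in mm, angles in rad, forces in N, time in s.
With the tool pointing down it reaches from about 350 to 875 mm from the base axis. Payload 4.2 kg.
Tool frame: the origin (TCP) lies midway between the tips of the shut fingers; the grasp point (between the pads) lies 19 mm behind it; z points along the fingers, y is the direction in which the jaws open and shut (so a half turn about z gives the same grasp; the last joint's range is limited). The gripper opens to 85 mm and grips with 20 to 120 N. Pads are 22 mm wide; open, the fingers measure 114 mm over their backs; the gripper's body (76 mm by 85 mm) begins 54 mm behind the grasp point. The pads swing forward as they close: fully open they stand 13 mm farther back than shut.
Start: joints at [1.605, 0.385, 0.008, 0, -1.194, -0.259], TCP at [139.288, 609.26, 231.312] pointing down, gripper open.
Joint ranges: [-3.14, 3.14], [-1.21, 2.06], [-1.07, 1.41], [-3.16, 2.05], [-2.99, -0.16], [-3.1, 3.1]. Speed limits (rad/s): [2.79, 2.79, 3.14, 3.14, 3.14, 3.14].

## Interface

Orientations are given as a unit quaternion [x, y, z, w].
In Python, from bench import readout, optics, workorder, nets gives the robot as it stands. The module is installed in compiled form; this text tells all that it offers.
- The arm moves only by the tool move_arm, never from a script. Its argument "steps" is a list of rows, each a list of 7 numbers: the opening, from -1 (shut) to 1 (fully open), so that 0 is half open, then the shift along the world's x, y, z in mm, then the turn, a rotation vector about the world's x, y, z in rad. In form: [[gripper, tx, ty, tz, wx, wy, wz], ...]. A call has 1 to 5 rows; each row is the pose to reach, as a shift and turn from the pose commanded when the call began; what a row does not reach only later rows make up. A row lasts 1/12 s, in which the tool goes at most 41.7 mm and 7.16 degrees, less where a joint would pass 70% of its speed; a pose out of reach is approached as far as the arm can. A call with a gripper value outside its range is refused whole. The fingers move at their own pace and stop on an object; the grip force is fixed at half the most. Time passes only in rows, so rows that repeat a pose let the fingers close. It gives the time, the measured TCP pose, the force and the opening at its end, in the units of the state.
- readout.read_state(): the state, without advancing time (a new reading comes with each control period).
- optics.get_image(name): name is "scene" or "top" or "wrist"; returns a dict with "frame" (480x640x3 uint8, blue, green, red), "fx", "fy", "cx", "cy" (pixels), "k1" (the pictures are not rectified: a ray, as slopes to the right and down, at radius r is drawn at 1 + k1 r^2 times it, then the intrinsics apply), "rvec" (rotation vector, rad) and "tvec" (3), from world to camera coordinates, as OpenCV has them. Camera axes: x right, y down, z forward; pixel columns grow to the right and rows downward; lengths in mm; the calibration is good to about 2 mm. A picture is of the moment at which its call begins. There is no depth.
- workorder.job_done(): hands the job in, once; it reports no verdict.
Trained networks look in a picture, given as the dict that the camera call returned (one of the last four; its "shot" number tells which), for a name from the list of things; names that differ only in an ending like _2 or _b are one class to them, and where a whole thing is asked for, a point or a joint stands for the part that bears it (a point fixed in the world has none). Each returns a list of dicts, best first, with "conf" (0 to 1); they miss things now and then, are a little off and sometimes report something else, mostly with a low value. They report only what shows in the picture. A call takes as long as a camera call.
- nets.silhouettes(name, picture): "region" (480x640 bool, what is visible of it) and "extent" ([left, top, right, bottom] in pixels, round what is visible of it).
- nets.tip_of(name, picture): "uv" ([column, row] in pixels: a listed point, or the origin of a listed thing).
The state is a dict: "clock": time; "joints": joint angles; "joint_vel": joint speeds; "joint_efforts": joint torques, N m; "position": TCP position; "ee_rot": TCP orientation; "contact_force": force on the tool from outside, world axes, zero at the start; "wrist_torque": the same for the moment, N m; "gripper_width": finger opening in mm.
Only numpy, scipy, OpenCV 4.12 (cv2) and the standard library are available. Lean on these libraries where they do the work, as an engineer would, in place of code of your own. Each camera call takes 0.05 s, during which the arm holds its last target.

## Task

Park the open jar of white pegs at its feeding place: with closed fingers push it across the table up against the fence, then push it along the fence, always touching the fence, until it meets the rubber of the clamped stop, wherever that is set. Press it home against the rubber for a moment, firmly but gently (about 8 N, never more than 15 N; the same limit holds for any push on the jar), and leave it standing there, free, with the brass feeler pushed in. Never lift or tip the jar, and leave the two small green terminal blocks and the steel dish where they are.

Things in the scene. Friction and masses are not known exactly. Their poses are not given: they have to be found in the camera images.
- jar: Open round jar of clear plastic full of white pegs, loose, 46 high, standing upright; 56.5 in diameter. Origin: centre of its underside. About 0.12 kg (varies), slides on the table with a small friction (below 1.5 N). Its own yaw means nothing.
- fence: Low straight fixed aluminium fence, 260 long, 40 high, 18 thick; its working face is a slippery white strip on foam that gives about 1 per 4 N. Origin: table level, on the line of the face. +x: along the face, the way the jar must travel, to the stop; +y: square out of the face, to the jar's side. The face is the plane y = 0, from x = -110 to +150. A jar touching it has its centre at y = 28; the jar starts at x = -90 to -40.
- rubber (a joint): Black rubber pad, 22 wide, 30 high, its centre 28 out from the fence face and 22 above the table, on the grey stop block (20 x 46, knob up to 63) clamped across the jar's path. The stop is set by hand: the rubber's face is somewhere from x = +75 to +125 of the fence, not measured: feel or see it. Value: squeeze in m, 0 untouched; springy, about 5 N per mm, hard end 6 mm.
- feeler (a joint): Thin brass feeler pin, 5 in diameter, through the middle of the rubber, 24 above the table; untouched it sticks out 10 beyond the rubber's face. Value: how far it is pushed in, in m, 0 = out, 0.010 = level with the rubber's face, which is where a jar touching the rubber holds it. Its spring is too weak (below 0.1 N) to push the jar back.
- strip_a: Small green two-pole terminal block, 43 x 23 x 34 high, loose, standing beside the run of the jar, about 95 out from the fence face. Bystander. Origin: centre of its underside.
- strip_b: A second green terminal block like strip_a, 43 x 23 x 34 high, loose, further on towards the stop, about 95 out from the fence face. Bystander. Origin: centre of its underside.
- dish: Round steel dish of screws, 64 in diameter, 19 high, loose, behind the near end of the fence. Bystander. Origin: centre of its underside.

How it is judged:
By the outcome, as a careful person would: the job done as asked, in the order asked, and still so for the second after the job is handed in, with the robot touching nothing.
It also fails if it takes over 64 s, if anything falls off the work surface, if the arm or the gripper's body presses on something with over 40 N, if the wrist force passes 120 N, or if a joint passes its speed limit or range.

## Working session

There is one attempt and no reset: what is moved stays moved. The work goes in short steps, Python scripts to look and compute and a tool call to move; the robot and the scene stay as the last step left them, time stands still between calls to the robot, and variables do not carry over. Pictures are saved under pics/ and viewed, and the job is handed in when it is done.

Besides the shell and the picture viewer there is one more tool, called after ">>>" in YAML: its name, and indented under it one key for each argument. move_arm: Moves the arm, as the interface text tells. Its arguments: {"type":"object","properties":{"steps":{"type":"array","items":{"type":"array","items":{"type":"number"}}}},"required":["steps"]}

```bash
mkdir -p pics
cat > h.py <<'E'
import numpy as np, cv2
from bench import readout, optics, workorder, nets
def cam(p):
    R,_=cv2.Rodrigues(np.array(p["rvec"],float)); t=np.array(p["tvec"],float).ravel(); return R,t
def ray(p,uv):
    R,t=cam(p); d=np.array([(uv[0]-p["cx"])/p["fx"],(uv[1]-p["cy"])/p["fy"]]); s=d.copy()
    for _ in range(20): s=d/(1+p["k1"]*(s@s))
    return -R.T@t, R.T@np.array([s[0],s[1],1.])
def atz(p,uv,z=0):
    o,d=ray(p,uv); return o+d*(z-o[2])/d[2]
def proj(p,X):
    R,t=cam(p); c=R@np.array(X,float)+t; s=c[:2]/c[2]; s=s*(1+p["k1"]*(s@s)); return np.array([s[0]*p["fx"]+p["cx"],s[1]*p["fy"]+p["cy"]])
E
python3 - <<'E'
from h import *
s=readout.read_state(); print(s)
for n in ["scene","top","wrist"]:
    p=optics.get_image(n); cv2.imwrite(f"pics/a_{n}.png",p["frame"])
    print(n,(-cam(p)[0].T@cam(p)[1]).round())
    for k in ["jar","fence","rubber","feeler","strip_a","dish"]:
        print(k,[( [int(x) for x in d["uv"]],round(d["conf"],2),atz(p,d["uv"]).round(1)[:2]) for d in nets.tip_of(k,p)[:3]], [(d["extent"],round(d["conf"],2)) for d in nets.silhouettes(k,p)[:2]])
E
```

```text
{'clock': 0.0, 'joints': array([ 1.60461415e+00,  3.85562302e-01,  6.60910362e-03, -5.04913198e-04,
       -1.19402283e+00, -2.58618245e-01]), 'joint_vel': array([-0.00140577,  0.00013232,  0.00107167,  0.00040911, -0.0002372 ,
       -0.00038149]), 'joint_efforts': array([ 9.92961805e-05, -3.92292845e+01,  1.88398612e+01,  4.18625280e+00,
       -4.58580122e-03, -1.64324724e-06]), 'position': array([139.15890817, 608.69647589, 230.21071191]), 'ee_rot': array([ 9.93678676e-01, -1.12256167e-01, -7.33546372e-05,  1.11240817e-03]), 'contact_force': array([-0.07000055,  0.00413405,  1.08845835]), 'wrist_torque': array([-0.02774379,  0.02118127,  0.00867929]), 'gripper_width': 85.56738076493527}
scene [ -88. -192.  566.]
jar [([295, 258], 0.58, array([445.7, 328.3]))] [([281.6, 229.4, 313.8, 268.5], 0.73)]
fence [([351, 249], 0.82, array([527.1, 274.1]))] [([315.3, 199.6, 406.7, 294.0], 0.84)]Traceback (most recent call last):
  File "<stdin>", line 7, in <module>
ValueError: it knows: dish, fence, jar, strip
```

Run:
```python
from h import *
for n in ["scene","top","wrist"]:
    p=optics.get_image(n); cv2.imwrite(f"pics/a_{n}.png",p["frame"])
    print(n,(-cam(p)[0].T@cam(p)[1]).round())
    for k in ["jar","fence","rubber","feeler","strip_a","dish"]:
        for f in (nets.tip_of,nets.silhouettes):
            try: r=f(k,p)
            except Exception as e: print(k,e); continue
            for d in r[:3]:
                print(k,round(d["conf"],2), (np.round(d["uv"],1),atz(p,d["uv"]).round(1)[:2]) if "uv" in d else d["extent"])
```

```text
scene [ -88. -192.  566.]
jar 0.85 (array([292.7, 259.1]), array([441.3, 329.8]))
jar 0.79 [279.8, 230.0, 313.8, 269.1]
fence 0.89 (array([348.1, 248.9]), array([525.8, 279.5]))
fence 0.71 [317.4, 196.3, 405.8, 294.1]
rubber it knows: dish, fence, jar, strip
rubber 0.73 [358.7, 198.8, 374.2, 211.2]
rubber 0.37 [330.5, 187.3, 347.3, 212.2]
feeler it knows: dish, fence, jar, strip
strip_a 0.71 (array([337.5, 203.9]), array([626.1, 387.2]))
strip_a 0.58 (array([318.9, 224.2]), array([549.2, 367. ]))
strip_a 0.9 [304.7, 207.6, 325.7, 229.0]
strip_a 0.75 [330.2, 189.5, 346.2, 213.6]
dish 0.59 (array([272.4, 333. ]), array([296.8, 231.5]))
dish 0.8 [246.7, 307.5, 291.9, 343.0]
top [308. 312. 869.]
jar 0.98 (array([304.9, 248.9]), array([446.8, 332.2]))
jar 0.29 (array([278.2, 186. ]), array([551. , 376.5]))
jar 0.62 [285.9, 225.5, 326.9, 268.8]
fence 0.55 (array([338.6, 200.2]), array([527.3, 277.8]))
fence 0.83 [326.1, 109.6, 376.6, 261.9]
rubber it knows: dish, fence, jar, strip
rubber 0.53 [304.2, 125.4, 320.4, 135.7]
feeler it knows: dish, fence, jar, strip
strip_a 0.87 (array([278.2, 185.5]), array([551.8, 376.5]))
strip_a 0.85 [271.0, 173.0, 289.4, 200.1]
strip_a 0.77 [261.6, 129.3, 281.5, 154.9]
dish 0.96 (array([363.1, 340.3]), array([303.2, 240.8]))
dish 0.63 [344.7, 323.5, 384.4, 366.0]
wrist [210. 592. 373.]
rubber it knows: dish, fence, jar, strip
feeler it knows: dish, fence, jar, strip
```

View pics/a_scene.png

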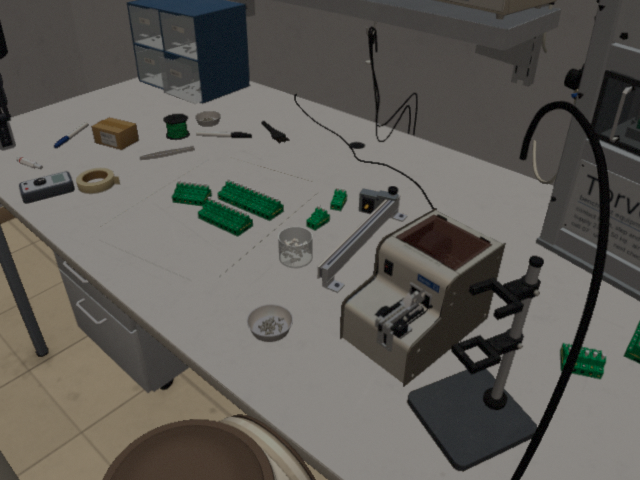

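View pics/a_top.png

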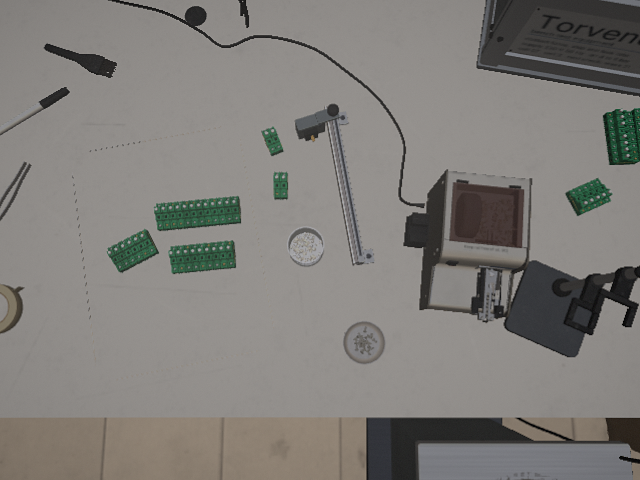

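View pics/a_wrist.png

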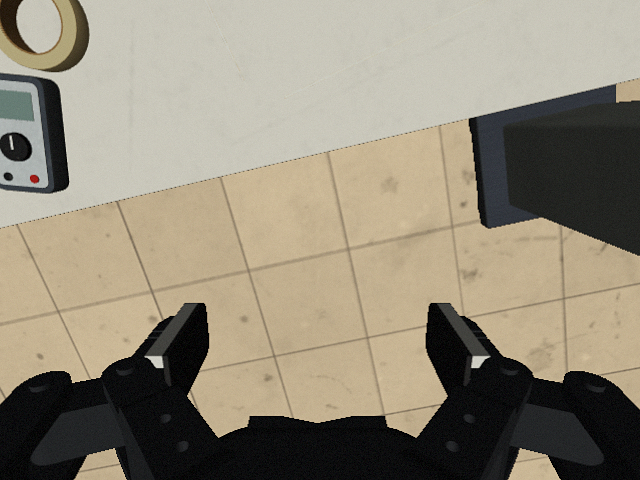

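Run:
```python
from h import *
p=optics.get_image("top"); f=p["frame"]
cv2.imwrite("pics/b1.png",cv2.resize(f[95:275,250:400],None,fx=3.3,fy=3.3,interpolation=cv2.INTER_CUBIC)) 
cv2.imwrite("pics/b2.png",cv2.resize(f[95:165,255:365],None,fx=7,fy=7,interpolation=cv2.INTER_CUBIC))
cv2.imwrite("pics/b3.png",cv2.resize(f[215:275,285:385],None,fx=8,fy=8,interpolation=cv2.INTER_CUBIC))
r=[d for d in nets.silhouettes("fence",p)][0]["region"].astype(np.uint8)
m=[d for d in nets.silhouettes("rubber",p)]
for d in m: print(d["conf"],d["extent"])
p=optics.get_image("scene"); f=p["frame"]
cv2.imwrite("pics/b4.png",cv2.resize(f[180:300,270:420],None,fx=5,fy=5,interpolation=cv2.INTER_CUBIC))
```

```text
0.65 [305.6, 126.7, 318.8, 137.3]
0.45 [269.5, 173.7, 288.8, 202.0]
```

View pics/b2.png

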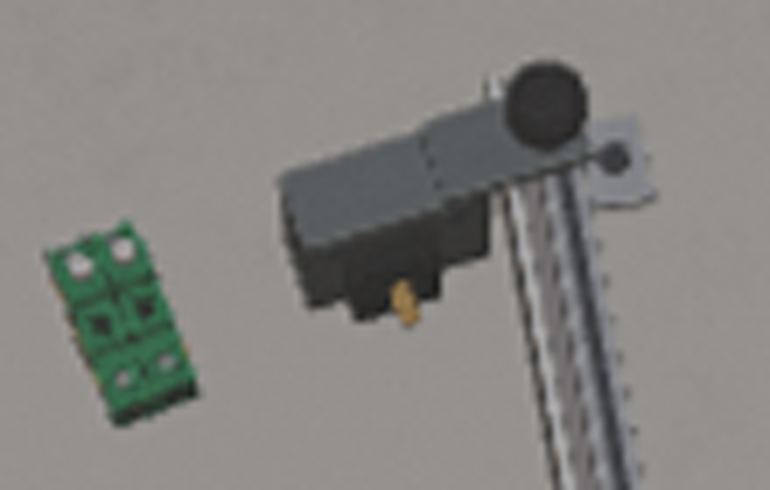

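View pics/b3.png

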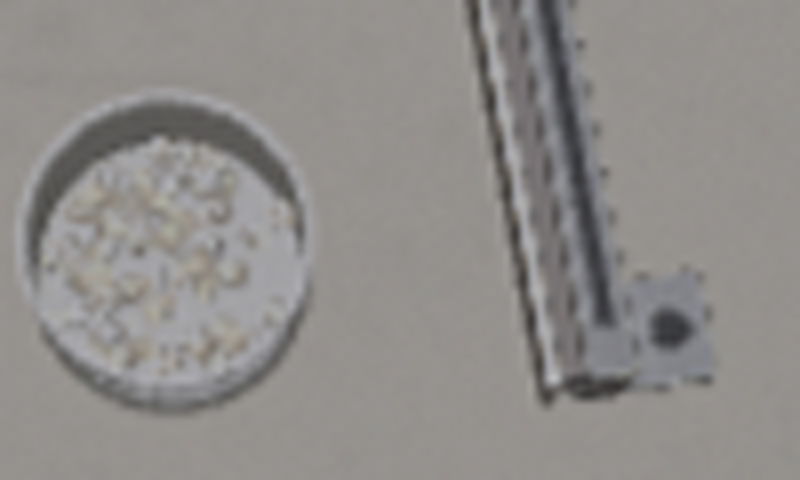

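View pics/b4.png

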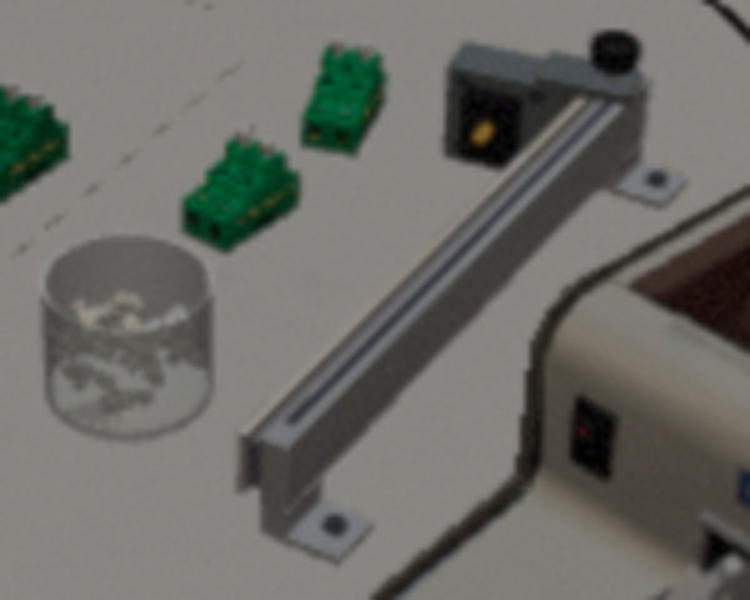

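Run:
```python
from h import *
p=optics.get_image("top")
b3=lambda u,v:((u+.5)/8+285-.5,(v+.5)/8+215-.5)
b2=lambda u,v:((u+.5)/7+255-.5,(v+.5)/7+95-.5)
L=[b2(510,210),b2(552,480),b3(468,0),b3(541,400)]
T=[b2(518,210),b2(561,480),b3(484,0),b3(552,380)]
for nm,pts,zs in (("L",L,(0,5)),("T",T,(36,40))):
  for z in zs:
    P=np.array([atz(p,q,z)[:2] for q in pts]); d=P[0]-P[-1]; d/=np.linalg.norm(d); n=np.array([-d[1],d[0]])
    print(nm,z,P.round(1).tolist(),"yaw",np.degrees(np.arctan2(d[1],d[0])).round(2),"n.off",(P@n).round(2), "len",np.linalg.norm(P[0]-P[-1]).round(1))
# jar: rim ellipse
for z,c,w in ((46,b3(163,235),0),):
    print("rim centre",atz(p,c,46), atz(p,b3(14,235),46),atz(p,b3(312,235),46))
print("feeler tip",atz(p,b2(410,325),24),"rubber bot front",atz(p,b2(395,308),7), "topfront?",atz(p,b2(342,290),37))
s=optics.get_image("scene")
b4=lambda u,v:((u+.5)/5+270-.5,(v+.5)/5+180-.5)
for nm,q,z in (("near top",b4(245,435),40),("far top",b4(578,100),40),("near bot",b4(240,488),5)): print(nm,atz(s,q,z).round(1))
c=b4(128,392);print("jar base", atz(s,c,0), "feeler",atz(s,b4(480,137),24))
```

```text
L 0 [[657.5, 295.8], [590.2, 286.0], [503.3, 270.6], [421.7, 256.6]] yaw 9.45 n.off [183.91 185.24 184.35 183.91] len 239.0
L 5 [[655.5, 295.9], [588.6, 286.1], [502.2, 270.9], [421.0, 256.9]] yaw 9.45 n.off [184.33 185.65 184.77 184.33] len 237.6
T 36 [[643.0, 294.7], [578.5, 285.0], [495.2, 269.2], [420.8, 256.7]] yaw 9.68 n.off [182.28 183.64 182.08 182.28] len 225.4
T 40 [[641.4, 294.7], [577.2, 285.2], [494.3, 269.4], [420.3, 257.0]] yaw 9.68 n.off [182.64 183.98 182.43 182.64] len 224.3
rim centre [447.09579261 331.0642437   46.        ] [447.03484342 359.37143629  46.        ] [447.15694815 302.74857313  46.        ]
feeler tip [619.67100034 319.40038574  24.        ] rubber bot front [630.14899153 323.11061509   7.        ] topfront? [623.20181901 334.80391317  37.        ]
near top [416.8 250.7  40. ]
far top [645.5 291.7  40. ]
near bot [428.9 263.2   5. ]
jar base [446.35074109 328.83924583   0.        ] feeler [622.17782257 317.60667962  24.        ]
```

>>> move_arm:
  steps:
    - [-1, 30, -22, 0, 0, 0, -0.118]
    - [-1, 60, -44, 0, 0, 0, -0.236]
    - [-1, 90, -65, 0, 0, 0, -0.353]
    - [-1, 119, -87, 0, 0, 0, -0.471]
    - [-1, 149, -109, 0, 0, 0, -0.589]

```text
clock: 2.62
position: [289.3, 499.2, 231.5]
ee_rot: [0.917, -0.398, -0.0, -0.0]
contact_force: [0.2, 0.4, 0.6]
gripper_width: 25.5
```

>>> move_arm:
  steps:
    - [-1, 30, -22, 0, 0, 0, -0.118]
    - [-1, 60, -44, 0, 0, 0, -0.236]
    - [-1, 90, -65, 0, 0, 0, -0.353]
    - [-1, 119, -87, 0, 0, 0, -0.471]
    - [-1, 149, -109, -10, 0, 0, -0.589]

```text
clock: 3.03
position: [439.4, 390.9, 223.6]
ee_rot: [0.762, -0.647, 0.0, -0.002]
contact_force: [1.6, 0.5, -0.1]
gripper_width: -0.3
```

```bash
cat >> h.py <<'E'
TH=np.radians(9.6); O=np.array([529,275.4]); D=np.array([np.cos(TH),np.sin(TH)]); N=np.array([-D[1],D[0]])
def f2w(x,y): return O+x*D+y*N
def w2f(P): q=np.array(P[:2])-O; return np.array([q@D,q@N])
def st():
    s=readout.read_state(); P=s["position"]; F=s["contact_force"]; x,y,z,w=s["ee_rot"]
    print("t",round(s["clock"],2),"tcp",P.round(2),"fence",w2f(P).round(2),"Ff",round(F[:2]@D,2),round(F[:2]@N,2),round(F[2],2),"yaw",round(np.degrees(2*np.arctan2(y,x)),2),"q",np.round(s["ee_rot"],4),"w",round(s["gripper_width"],1),"j",s["joints"].round(2))
E
python3 - <<'E'
from h import *
st()
for n in ("wrist","top"):
    p=optics.get_image(n); cv2.imwrite(f"pics/c_{n}.png",p["frame"])
    for k in ["jar","fence","strip_a"]:
        for d in nets.tip_of(k,p)[:2]: print(n,k,round(d["conf"],2),np.round(d["uv"]),w2f(atz(p,d["uv"])).round(1))
E
```

```text
t 3.03 tcp [439.38 390.94 223.59] fence [-69.1  128.87] Ff 1.65 0.2 -0.06 yaw -80.67 q [ 7.623e-01 -6.472e-01  2.000e-04 -2.500e-03] w -0.3 j [ 1.    0.33 -0.1   0.   -1.14 -0.84]
wrist jar 0.88 [322. 138.] [-74.2  65.3]
wrist fence 0.93 [248.  64.] [-7.2  0.8]
wrist strip_a 0.71 [213. 166.] [31.4 91.5]
wrist strip_a 0.56 [133. 168.] [109.7  93.3]
top jar 0.72 [305. 248.] [-69.7  69.9]
top fence 0.65 [338. 196.] [5.2 1.8]
top strip_a 0.82 [279. 186.] [38.3 94.4]
```

View pics/c_wrist.png

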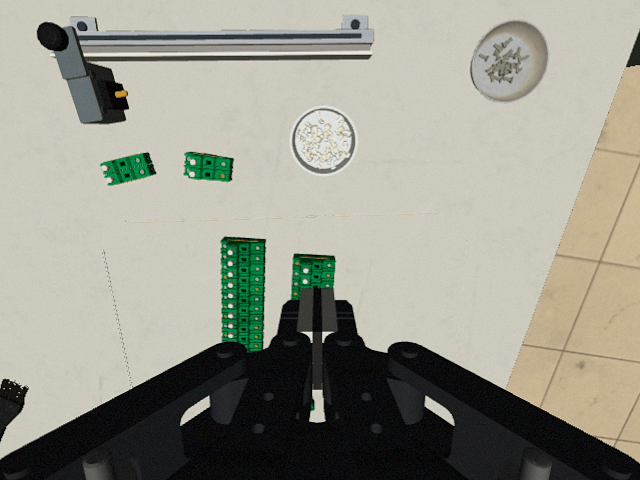

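Run:
```python
from h import *
st()
p=optics.get_image("wrist"); f=p["frame"].copy()
def ln(x1,y1,z1,x2,y2,z2,c):
    a=proj(p,[*f2w(x1,y1),z1]); b=proj(p,[*f2w(x2,y2),z2]); k=3
    cv2.line(g,tuple((a*k).astype(int)),tuple((b*k).astype(int)),c,1)
g=cv2.resize(f,None,fx=3,fy=3,interpolation=cv2.INTER_CUBIC)
ln(-110,0,40,150,0,40,(0,0,255)); ln(-110,0,0,150,0,0,(255,0,0)); ln(107,17,22,107,39,22,(0,255,255)); ln(-110,-20,40,-110,10,40,(0,0,255))
cv2.imwrite("pics/d1.png",g[0:540,90:890]); cv2.imwrite("pics/d2.png",g[0:540,700:1300])
t=optics.get_image("top")
for q in ((236,243),(236,268),(170,258)): print(w2f(atz(t,q,17)).round(1))
```

```text
t 3.43 tcp [436.58 392.23 221.73] fence [-71.65 130.61] Ff 0.13 0.52 0.17 yaw -80.25 q [ 7.646e-01 -6.445e-01 -0.000e+00 -4.000e-04] w -0.2 j [ 1.01  0.33 -0.1   0.   -1.14 -0.84]
[-47.2 175.1]
[-86.4 180.6]
[-53.8 280.1]
```

View pics/d1.png

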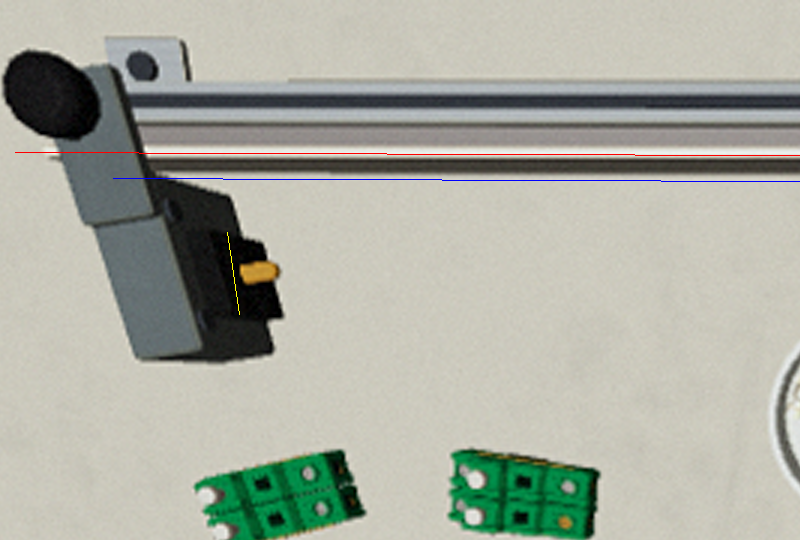

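View pics/d2.png

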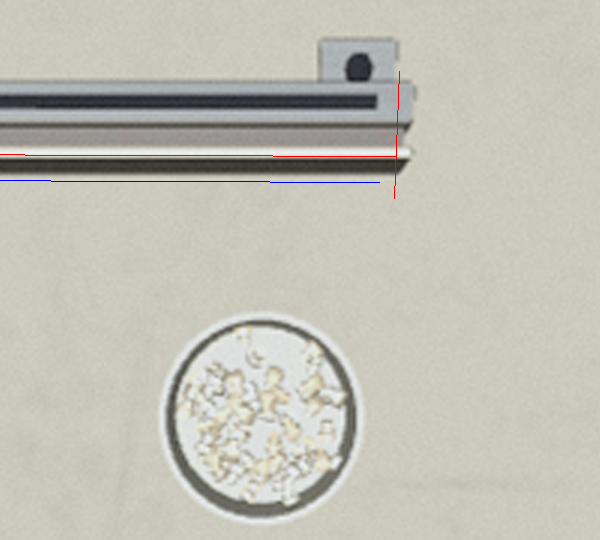

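Run:
```python
from h import *
p=optics.get_image("wrist"); st()
print("jar",w2f(atz(p,((962)/3,418/3),46)),"tip",w2f(atz(p,((90+280)/3,270/3),24)),"root",w2f(atz(p,((90+240)/3,272/3),24)), "end", w2f(atz(p,((700+411)/3,152/3),40)))
```

```text
t 3.58 tcp [436.6  392.05 221.61] fence [-71.66 130.43] Ff -0.1 -0.26 0.82 yaw -80.27 q [ 7.645e-01 -6.446e-01 -1.000e-04 -3.000e-04] w 0.1 j [ 1.01  0.33 -0.1  -0.   -1.14 -0.84]
jar [-75.1753497   66.19120676] tip [92.61832727 27.00736022] root [104.01833115  27.5891772 ] end [-113.92514327   -1.20970278]
```

>>> move_arm:
  steps:
    - [-1, 0, 0, -38, 0, 0, 0]
    - [-1, 0, 0, -76, 0, 0, 0]
    - [-1, 0, 0, -112, 0, 0, 0]
    - [-1, 0, 0, -146, 0, 0, 0]
    - [-1, 0, 0, -170, 0, 0, 0]

```text
clock: 4.0
position: [435.8, 390.5, 48.4]
ee_rot: [0.764, -0.645, 0.0, 0.002]
contact_force: [-0.3, 0.6, 0.1]
gripper_width: -0.2
```

Run:
```python
from h import *
p=optics.get_image("wrist"); cv2.imwrite("pics/e.png",p["frame"]); st()
p=optics.get_image("scene"); cv2.imwrite("pics/e2.png",cv2.resize(p["frame"][120:320,200:440],None,fx=3,fy=3))
st()
```

```text
t 4.05 tcp [434.04 388.27  44.21] fence [-74.81 127.13] Ff -0.85 -0.29 -3.36 yaw -80.4 q [ 0.7638 -0.6455 -0.      0.0058] w -0.3 j [ 1.01  0.51 -0.31 -0.   -0.76 -0.84]
t 4.1 tcp [434.9  389.03  47.  ] fence [-73.83 127.73] Ff -0.74 -0.19 0.67 yaw -80.36 q [ 7.640e-01 -6.452e-01  3.000e-04  4.900e-03] w 0.0 j [ 1.01  0.51 -0.31 -0.   -0.76 -0.84]
```

View pics/e.png

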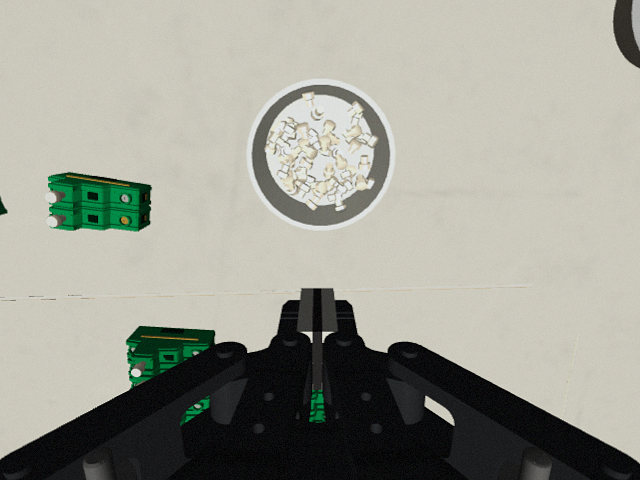

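View pics/e2.png

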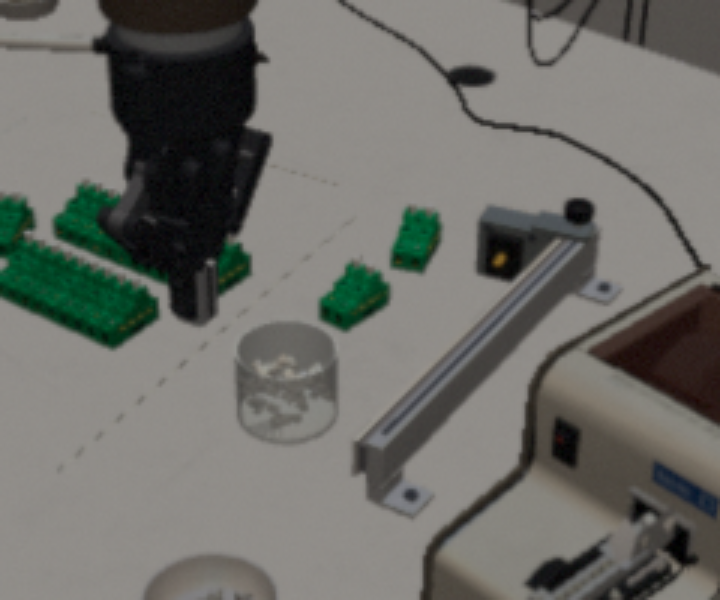

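>>> move_arm:
  steps:
    - [-1, 0, 0, -10, -0.02, -0.003, 0]
    - [-1, 0, 0, -20, -0.04, -0.006, 0]
    - [-1, 0, 0, -30, -0.059, -0.01, 0]
    - [-1, 0, 0, -31, -0.059, -0.01, 0]
    - [-1, 0, 0, -31, -0.059, -0.01, 0]

```text
clock: 4.52
position: [437.0, 391.5, 20.0]
ee_rot: [0.764, -0.645, 0.023, 0.02]
contact_force: [-0.4, 0.5, 0.6]
gripper_width: 0.2
```

>>> move_arm:
  steps:
    - [-1, 0.5, -3, 0, 0, 0, 0]
    - [-1, 1, -6, 0, 0, 0, 0]
    - [-1, 1.5, -9, 0, 0, 0, 0]
    - [-1, 2, -12, 0, 0, 0, 0]
    - [-1, 2.5, -15, 0, 0, 0, 0]

```text
clock: 4.93
position: [440.0, 375.8, 20.7]
ee_rot: [0.763, -0.645, 0.023, 0.019]
contact_force: [-0.5, 0.0, 0.6]
gripper_width: -0.3
```

Run:
```python
from h import *
st();p=optics.get_image("wrist"); cv2.imwrite("pics/f.png",p["frame"]); st()
```

```text
t 4.93 tcp [440.02 375.84  20.73] fence [-70.99 113.88] Ff -0.48 0.1 0.61 yaw -80.4 q [ 0.7635 -0.6451  0.0228  0.019 ] w -0.3 j [ 1.01  0.55 -0.35  0.06 -0.72 -0.89]
t 4.98 tcp [439.88 375.21  20.57] fence [-71.23 113.28] Ff -0.0 -0.43 -0.52 yaw -80.43 q [ 0.7633 -0.6453  0.0228  0.0194] w 0.2 j [ 1.01  0.55 -0.35  0.06 -0.72 -0.89]
```

View pics/f.png

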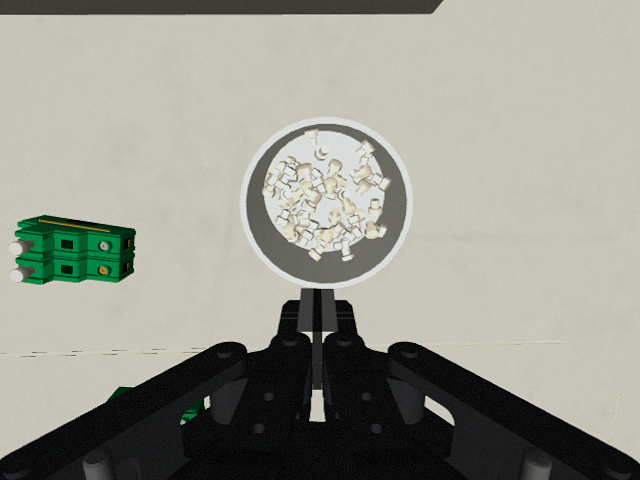

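>>> move_arm:
  steps:
    - [-1, -2, -0.5, 0, 0, 0, 0]
    - [-1, -2.2, -2, 0, 0, 0, 0]
    - [-1, -1.8, -4, 0, 0, 0, 0]
    - [-1, -1.5, -6, 0, 0, 0, 0]
    - [-1, -1.2, -8, 0, 0, 0, 0]

```text
clock: 5.4
position: [438.6, 368.1, 20.3]
ee_rot: [0.764, -0.645, 0.023, 0.019]
contact_force: [0.5, -0.2, -0.4]
gripper_width: 0.1
```

>>> move_arm:
  steps:
    - [-1, 0.4, -2.4, 0, 0, 0, 0]
    - [-1, 0.8, -4.8, 0, 0, 0, 0]
    - [-1, 1.2, -7.2, 0, 0, 0, 0]
    - [-1, 1.6, -9.6, 0, 0, 0, 0]
    - [-1, 2, -12, 0, 0, 0, 0]

```text
clock: 5.82
position: [440.7, 356.1, 20.3]
ee_rot: [0.764, -0.645, 0.023, 0.019]
contact_force: [-0.0, -0.3, 0.9]
gripper_width: -0.3
```

Run:
```python
from h import *
st();p=optics.get_image("wrist"); cv2.imwrite("pics/g.png",p["frame"]); st()
```

```text
t 5.82 tcp [440.66 356.07  20.33] fence [-73.65  94.28] Ff -0.09 -0.29 0.92 yaw -80.37 q [ 0.7636 -0.645   0.0228  0.0192] w -0.3 j [ 0.99  0.54 -0.38  0.06 -0.7  -0.87]
t 5.87 tcp [440.56 355.55  20.27] fence [-73.83  93.78] Ff 0.22 -0.26 0.02 yaw -80.4 q [ 0.7635 -0.6452  0.0228  0.0195] w 0.1 j [ 0.99  0.54 -0.38  0.06 -0.7  -0.87]
```

View pics/g.png

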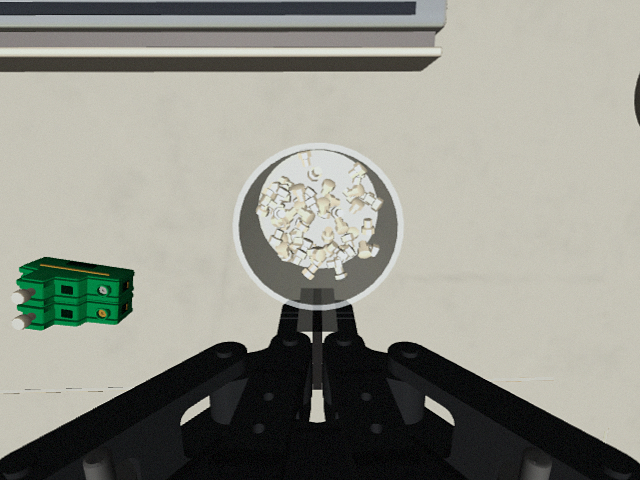

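>>> move_arm:
  steps:
    - [-1, 0.4, -2.4, 0, 0, 0, 0]
    - [-1, 0.8, -4.8, 0, 0, 0, 0]
    - [-1, 1.2, -7.2, 0, 0, 0, 0]
    - [-1, 1.6, -9.6, 0, 0, 0, 0]
    - [-1, 2, -12, 0, 0, 0, 0]

```text
clock: 6.28
position: [442.6, 344.0, 20.3]
ee_rot: [0.764, -0.645, 0.023, 0.019]
contact_force: [0.0, 0.1, -0.2]
gripper_width: -0.1
```

>>> move_arm:
  steps:
    - [-1, 0.4, -2, 0, 0, 0, 0]
    - [-1, 0.7, -4, 0, 0, 0, 0]
    - [-1, 1, -6, 0, 0, 0, 0]
    - [-1, 1.3, -8, 0, 0, 0, 0]
    - [-1, 1.5, -9, 0, 0, 0, 0]

```text
clock: 6.7
position: [444.1, 334.9, 20.3]
ee_rot: [0.764, -0.645, 0.023, 0.019]
contact_force: [0.6, 0.5, -0.3]
gripper_width: -0.1
```

Run:
```python
from h import *
st();p=optics.get_image("wrist"); cv2.imwrite("pics/g2.png",p["frame"]); st()
```

```text
t 6.7 tcp [444.1  334.93  20.3 ] fence [-73.79  72.86] Ff 0.7 0.38 -0.34 yaw -80.38 q [ 0.7636 -0.645   0.0229  0.0194] w -0.1 j [ 0.96  0.52 -0.41  0.07 -0.68 -0.85]
t 6.75 tcp [444.09 334.83  20.29] fence [-73.81  72.76] Ff -0.45 0.16 -0.88 yaw -80.39 q [ 0.7635 -0.6451  0.0229  0.0195] w -0.0 j [ 0.96  0.52 -0.41  0.07 -0.68 -0.85]
```

View pics/g2.png

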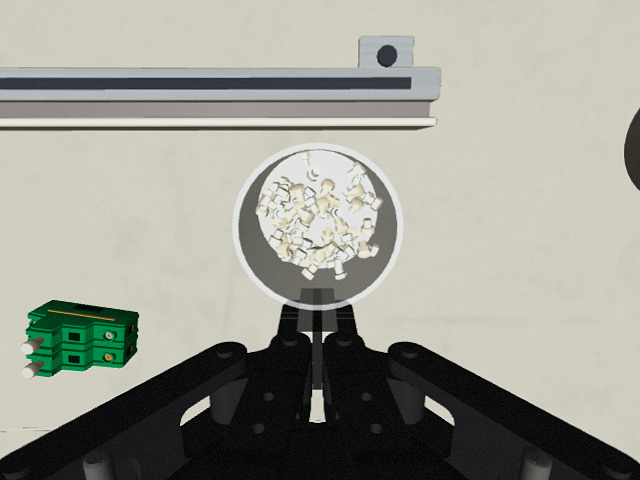

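>>> move_arm:
  steps:
    - [-1, 0.2, -1, 0, 0, 0, 0]
    - [-1, 0.3, -2, 0, 0, 0, 0]
    - [-1, 0.5, -3, 0, 0, 0, 0]
    - [-1, 0.6, -3.7, 0, 0, 0, 0]
    - [-1, 0.7, -4.4, 0, 0, 0, 0]

```text
clock: 7.17
position: [444.8, 330.8, 20.3]
ee_rot: [0.764, -0.645, 0.023, 0.019]
contact_force: [-0.4, 1.0, 0.1]
gripper_width: -0.1
```

>>> move_arm:
  steps:
    - [-1, 0.1, -0.3, 0, 0, 0, 0]
    - [-1, 0.1, -0.6, 0, 0, 0, 0]
    - [-1, 0.1, -0.8, 0, 0, 0, 0]
    - [-1, 0.1, -0.8, 0, 0, 0, 0]

```text
clock: 7.5
position: [444.9, 330.0, 20.3]
ee_rot: [0.764, -0.645, 0.023, 0.019]
contact_force: [-0.2, 0.3, 1.1]
gripper_width: 0.2
```

Run:
```python
from h import *
st();p=optics.get_image("wrist"); cv2.imwrite("pics/g3.png",p["frame"]); st()
```

```text
t 7.5 tcp [444.88 330.05  20.31] fence [-73.83  67.91] Ff -0.15 0.38 1.12 yaw -80.37 q [ 0.7636 -0.645   0.0229  0.0193] w 0.2 j [ 0.95  0.52 -0.42  0.07 -0.68 -0.84]
t 7.55 tcp [444.88 330.05  20.31] fence [-73.83  67.91] Ff 0.21 0.74 -0.91 yaw -80.37 q [ 0.7636 -0.645   0.0229  0.0193] w 0.1 j [ 0.95  0.52 -0.42  0.07 -0.68 -0.84]
```

View pics/g3.png

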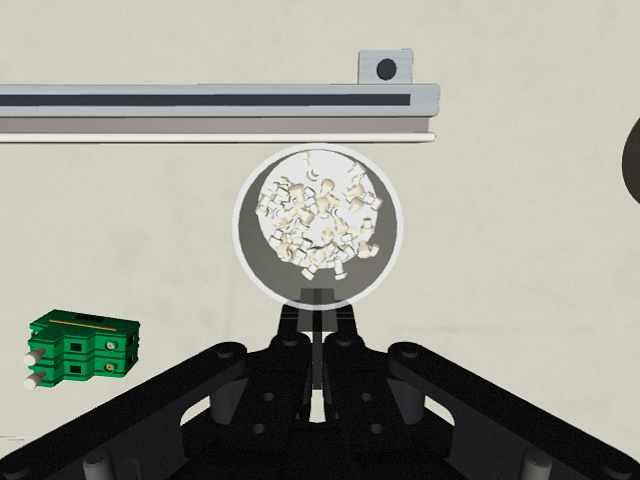

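>>> move_arm:
  steps:
    - [-1, 0.1, -0.4, 0, 0, 0, 0]
    - [-1, 0.1, -0.7, 0, 0, 0, 0]
    - [-1, 0.2, -1, 0, 0, 0, 0]
    - [-1, 0.2, -1, 0, 0, 0, 0]

```text
clock: 7.88
position: [445.1, 329.2, 20.3]
ee_rot: [0.764, -0.645, 0.023, 0.019]
contact_force: [0.2, 0.6, -0.5]
gripper_width: -0.3
```

Run:
```python
from h import *
for i in range(4): optics.get_image("top"); st()
p=optics.get_image("wrist"); cv2.imwrite("pics/g4.png",p["frame"][100:330,150:480])
```

```text
t 7.93 tcp [445.11 329.21  20.34] fence [-73.74  67.04] Ff -0.35 -0.01 -1.08 yaw -80.37 q [ 0.7636 -0.645   0.0228  0.0192] w 0.5 j [ 0.95  0.52 -0.42  0.07 -0.68 -0.84]
t 7.98 tcp [445.14 329.22  20.34] fence [-73.71  67.05] Ff -0.82 0.3 0.42 yaw -80.37 q [ 0.7636 -0.645   0.0228  0.0191] w 0.1 j [ 0.95  0.52 -0.42  0.07 -0.68 -0.84]
t 8.03 tcp [445.13 329.19  20.33] fence [-73.73  67.03] Ff -0.14 1.92 -0.04 yaw -80.37 q [ 0.7636 -0.645   0.0228  0.0192] w -0.1 j [ 0.95  0.52 -0.42  0.07 -0.68 -0.84]
t 8.08 tcp [445.13 329.19  20.31] fence [-73.73  67.03] Ff 0.03 0.99 -0.75 yaw -80.37 q [ 0.7636 -0.645   0.0228  0.0192] w -0.2 j [ 0.95  0.52 -0.42  0.07 -0.68 -0.84]
```

View pics/g4.png

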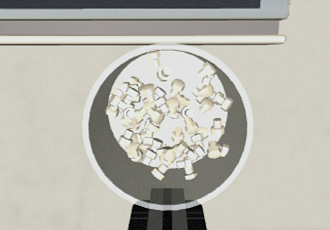

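>>> move_arm:
  steps:
    - [-1, 0.1, -0.4, 0, 0, 0, 0]
    - [-1, 0.1, -0.8, 0, 0, 0, 0]
    - [-1, 0.1, -0.8, 0, 0, 0, 0]

```text
clock: 8.38
position: [445.3, 328.7, 20.4]
ee_rot: [0.764, -0.645, 0.023, 0.019]
contact_force: [-0.4, 3.0, -0.1]
gripper_width: -0.3
```

```bash
cat >> h.py <<'E'
def av(n=6):
    L=[];W=[]
    for i in range(n):
        s=readout.read_state(); F=s["contact_force"]; L.append([F[:2]@D,F[:2]@N,F[2]]); q=optics.get_image("top")
    st(); print("meanF",np.mean(L,0).round(2))
E
python3 -c "
from h import *
av()"
```

```text
t 8.68 tcp [445.31 328.59  20.39] fence [-73.65  66.4 ] Ff 0.2 2.93 -0.45 yaw -80.37 q [ 0.7636 -0.645   0.0228  0.019 ] w 0.0 j [ 0.95  0.52 -0.42  0.07 -0.68 -0.84]
meanF [ 0.16  2.57 -0.62]
```

>>> move_arm:
  steps:
    - [-1, -0.2, 1, 0, 0, 0, 0]
    - [-1, -0.7, 4, 0, 0, 0, 0]
    - [-1, -1.5, 9, 0, 0.02, 0.003, 0]
    - [-1, -2.7, 16, 0, 0.04, 0.007, 0]
    - [-1, -4.2, 25, 0, 0.059, 0.01, 0]

```text
clock: 9.1
position: [440.7, 353.2, 20.2]
ee_rot: [0.764, -0.646, -0.001, -0.0]
contact_force: [0.8, 0.6, -0.1]
gripper_width: -0.1
```

>>> move_arm:
  steps:
    - [-1, -10, -1, 0, 0, 0, 0.119]
    - [-1, -20, -3, 0, 0, 0, 0.237]
    - [-1, -30, -5, 0, 0, 0, 0.356]
    - [-1, -40, -7, 0, 0, 0, 0.475]
    - [-1, -51, -9, 0, 0, 0, 0.593]

```text
clock: 9.52
position: [389.6, 344.6, 20.4]
ee_rot: [0.92, -0.391, -0.0, -0.0]
contact_force: [0.4, 0.3, 0.2]
gripper_width: 0.1
```

>>> move_arm:
  steps:
    - [-1, 0, 0, 0, 0, 0, 0.119]
    - [-1, 0, 0, 0, 0, 0, 0.237]
    - [-1, 0, 0, 0, 0, 0, 0.356]
    - [-1, 0, 0, 0, 0, 0, 0.475]
    - [-1, 0, 0, 0, 0, 0, 0.593]

```text
clock: 9.93
position: [389.9, 344.7, 20.4]
ee_rot: [0.994, -0.105, -0.0, -0.0]
contact_force: [-0.1, 0.4, 0.6]
gripper_width: -0.1
```

Run:
```python
from h import *
p=optics.get_image("top"); p=optics.get_image("wrist"); cv2.imwrite("pics/i.png",p["frame"]); st(); 
print("d", f2w(-119.4,46.4)-readout.read_state()["position"][:2])
```

```text
t 10.03 tcp [389.97 344.68  20.42] fence [-125.53   91.49] Ff -0.43 0.83 -0.09 yaw -12.44 q [ 9.941e-01 -1.083e-01 -1.000e-04 -4.000e-04] w -0.2 j [ 1.04  0.47 -0.5  -0.   -0.61  0.32]
d [ 13.5598664 -43.4410968]
```

View pics/i.png

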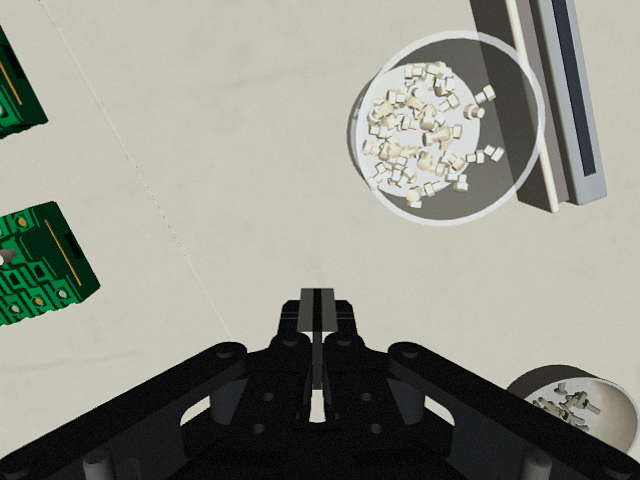

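>>> move_arm:
  steps:
    - [-1, 1, -12, 0, 0, 0, 0]
    - [-1, 4, -24, 0, -0.004, -0.02, 0]
    - [-1, 8, -34, 0, -0.008, -0.04, 0]
    - [-1, 13, -43, 0, -0.013, -0.059, 0]
    - [-1, 13.5, -43.5, 0, -0.013, -0.059, 0]

```text
clock: 10.45
position: [402.6, 297.9, 19.9]
ee_rot: [0.994, -0.11, 0.029, 0.005]
contact_force: [-0.6, -0.6, 0.4]
gripper_width: -0.2
```

Run:
```python
from h import *
p=optics.get_image("top"); p=optics.get_image("wrist"); cv2.imwrite("pics/k.png",p["frame"]); st();
```

```text
t 10.55 tcp [403.45 300.25  20.39] fence [-119.65   45.44] Ff -0.05 0.2 -0.29 yaw -12.54 q [ 0.9936 -0.1092  0.0298  0.0032] w 0.2 j [ 1.    0.43 -0.61  0.12 -0.51  0.26]
```

View pics/k.png

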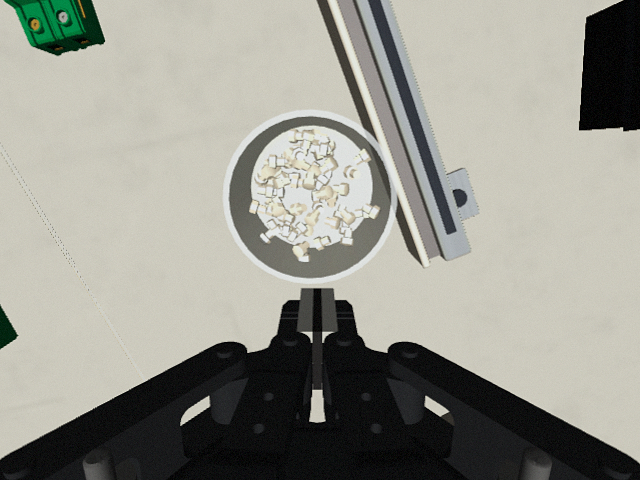

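>>> move_arm:
  steps:
    - [-1, 2, 2.6, 0, 0, 0, 0]
    - [-1, 4, 3, 0, 0, 0, 0]
    - [-1, 6, 3.4, 0, 0, 0, 0]
    - [-1, 8, 3.7, 0, 0, 0, 0]
    - [-1, 10, 4, 0, 0, 0, 0]

```text
clock: 10.97
position: [413.8, 305.1, 20.3]
ee_rot: [0.994, -0.108, 0.03, 0.003]
contact_force: [-0.7, 0.5, -0.9]
gripper_width: -0.0
```

>>> move_arm:
  steps:
    - [-1, 2, 0.3, 0, 0, 0, 0]
    - [-1, 4, 0.7, 0, 0, 0, 0]
    - [-1, 6, 1, 0, 0, 0, 0]
    - [-1, 8, 1.35, 0, 0, 0, 0]
    - [-1, 10, 1.7, 0, 0, 0, 0]

```text
clock: 11.38
position: [423.6, 306.4, 20.3]
ee_rot: [0.994, -0.108, 0.03, 0.003]
contact_force: [-1.0, -0.0, 1.2]
gripper_width: -0.2
```

Run:
```python
from h import *
p=optics.get_image("wrist"); cv2.imwrite("pics/l.png",p["frame"]); st();
```

```text
t 11.43 tcp [423.98 306.64  20.3 ] fence [-98.34  48.31] Ff 0.63 0.43 -0.27 yaw -12.43 q [ 0.9937 -0.1082  0.0301  0.0032] w 0.4 j [ 0.97  0.46 -0.56  0.11 -0.53  0.29]
```

View pics/l.png

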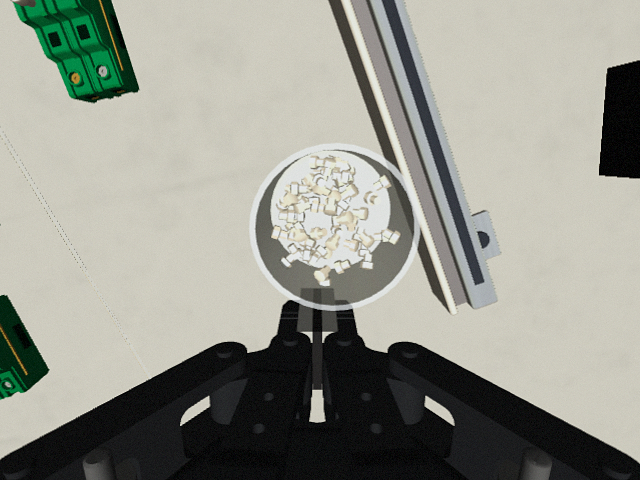

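>>> move_arm:
  steps:
    - [-1, -3, 0.6, 0, 0, 0, 0]
    - [-1, -4, -2, 0, 0, 0, 0]
    - [-1, -4, -4.3, 0, 0, 0, 0]
    - [-1, -2.5, -4.9, 0, 0, 0, 0]
    - [-1, -1, -4.8, 0, 0, 0, 0]

```text
clock: 11.85
position: [422.5, 301.3, 20.4]
ee_rot: [0.994, -0.108, 0.03, 0.003]
contact_force: [0.5, -0.2, -0.0]
gripper_width: -0.1
```

>>> move_arm:
  steps:
    - [-1, 2, 0.3, 0, 0, 0, 0]
    - [-1, 4, 0.7, 0, 0, 0, 0]
    - [-1, 6, 1, 0, 0, 0, 0]
    - [-1, 8, 1.35, 0, 0, 0, 0]
    - [-1, 10, 1.7, 0, 0, 0, 0]

```text
clock: 12.27
position: [432.7, 303.6, 20.4]
ee_rot: [0.994, -0.108, 0.03, 0.003]
contact_force: [-1.9, 0.7, 0.8]
gripper_width: 0.2
```

Run:
```python
from h import *
p=optics.get_image("wrist"); cv2.imwrite("pics/m.png",p["frame"]); st();
```

```text
t 12.32 tcp [433.07 303.69  20.33] fence [-89.86  43.9 ] Ff -0.43 0.8 0.18 yaw -12.42 q [ 0.9937 -0.1082  0.0302  0.0031] w 0.2 j [ 0.95  0.46 -0.55  0.11 -0.54  0.31]
```

View pics/m.png

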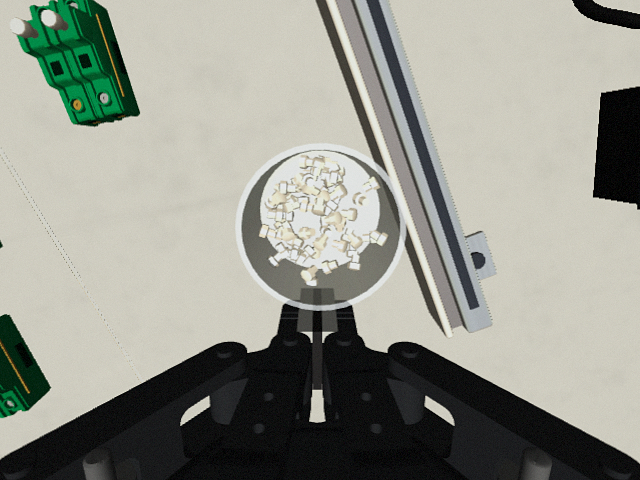

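>>> move_arm:
  steps:
    - [-1, 3, 0.5, 0, 0, 0, 0]
    - [-1, 5.9, 1, 0, 0, 0, 0]
    - [-1, 8.9, 1.5, 0, 0, 0, 0]
    - [-1, 11.8, 2, 0, 0, 0, 0]
    - [-1, 14.8, 2.5, 0, 0, 0, 0]

```text
clock: 12.73
position: [447.6, 305.9, 20.3]
ee_rot: [0.994, -0.108, 0.03, 0.003]
contact_force: [-1.3, 1.0, 0.8]
gripper_width: 0.1
```

>>> move_arm:
  steps:
    - [-1, 3, 0.5, 0, 0, 0, 0]
    - [-1, 5.9, 1, 0, 0, 0, 0]
    - [-1, 8.9, 1.5, 0, 0, 0, 0]
    - [-1, 11.8, 2, 0, 0, 0, 0]
    - [-1, 14.8, 2.5, 0, 0, 0, 0]

```text
clock: 13.15
position: [462.4, 308.4, 20.3]
ee_rot: [0.994, -0.108, 0.03, 0.003]
contact_force: [-1.1, 1.6, 1.2]
gripper_width: -0.3
```

Run:
```python
from h import *
p=optics.get_image("wrist"); cv2.imwrite("pics/n.png",p["frame"]); st();
```

```text
t 13.2 tcp [462.94 308.65  20.36] fence [-59.59  43.8 ] Ff -0.52 0.81 -0.58 yaw -12.42 q [ 0.9937 -0.1081  0.0303  0.0031] w 0.1 j [ 0.91  0.5  -0.48  0.1  -0.57  0.36]
```

View pics/n.png

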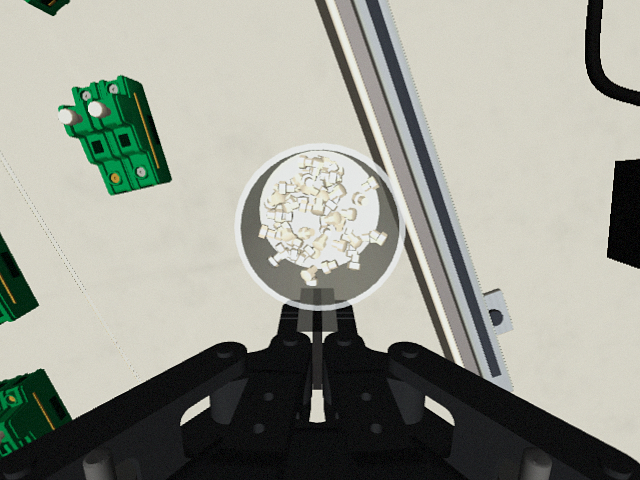

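>>> move_arm:
  steps:
    - [-1, 3, 0.5, 0, 0, 0, 0]
    - [-1, 5.9, 1, 0, 0, 0, 0]
    - [-1, 8.9, 1.5, 0, 0, 0, 0]
    - [-1, 11.8, 2, 0, 0, 0, 0]
    - [-1, 14.8, 2.5, 0, 0, 0, 0]

```text
clock: 13.62
position: [477.2, 310.9, 20.3]
ee_rot: [0.994, -0.108, 0.03, 0.003]
contact_force: [-1.5, 1.6, 0.8]
gripper_width: -0.2
```

>>> move_arm:
  steps:
    - [-1, 3, 0.5, 0, 0, 0, 0]
    - [-1, 5.9, 1, 0, 0, 0, 0]
    - [-1, 8.9, 1.5, 0, 0, 0, 0]
    - [-1, 11.8, 2, 0, 0, 0, 0]
    - [-1, 14.8, 2.5, 0, 0, 0, 0]

```text
clock: 14.03
position: [492.0, 313.4, 20.3]
ee_rot: [0.994, -0.108, 0.03, 0.003]
contact_force: [-0.9, 1.3, -0.2]
gripper_width: 0.3
```

>>> move_arm:
  steps:
    - [-1, 3, 0.5, 0, 0, 0, 0]
    - [-1, 5.9, 1, 0, 0, 0, 0]
    - [-1, 8.9, 1.5, 0, 0, 0, 0]
    - [-1, 11.8, 2, 0, 0, 0, 0]
    - [-1, 14.8, 2.5, 0, 0, 0, 0]

```text
clock: 14.45
position: [506.8, 315.9, 20.3]
ee_rot: [0.994, -0.108, 0.03, 0.003]
contact_force: [-1.2, 0.6, 0.2]
gripper_width: 0.1
```

Run:
```python
from h import *
p=optics.get_image("wrist"); cv2.imwrite("pics/o.png",p["frame"]); st()
p=optics.get_image("scene"); cv2.imwrite("pics/o2.png",cv2.resize(p["frame"][120:320,240:440],None,fx=3,fy=3))
```

```text
t 14.5 tcp [507.37 316.12  20.37] fence [-14.53  43.76] Ff 0.25 1.1 -0.0 yaw -12.42 q [ 0.9937 -0.1081  0.0303  0.0031] w 0.3 j [ 0.85  0.55 -0.37  0.09 -0.63  0.43]
```

View pics/o.png

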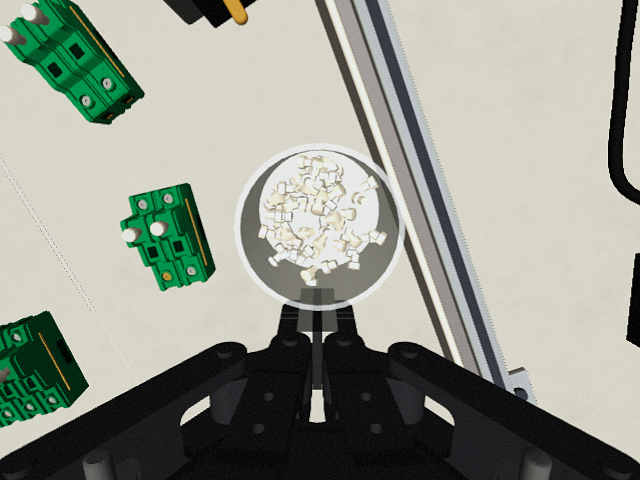

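View pics/o2.png

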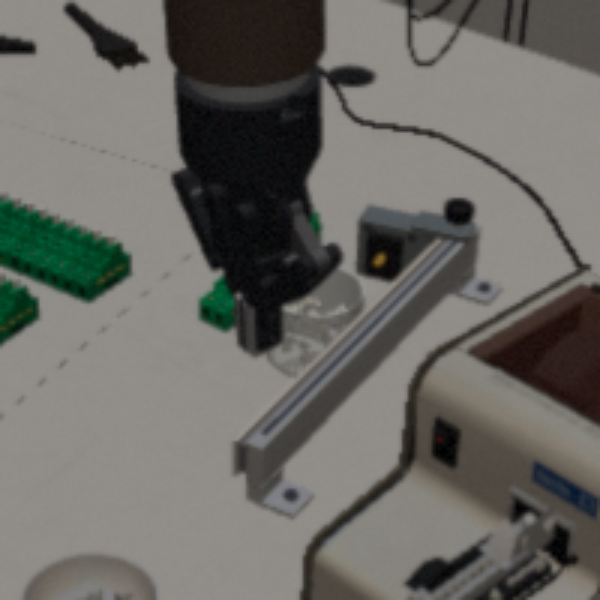

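>>> move_arm:
  steps:
    - [-1, 3, 0.5, 0, 0, 0, 0]
    - [-1, 5.9, 1, 0, 0, 0, 0]
    - [-1, 8.9, 1.5, 0, 0, 0, 0]
    - [-1, 11.8, 2, 0, 0, 0, 0]
    - [-1, 14.8, 2.5, 0, 0, 0, 0]

```text
clock: 14.97
position: [521.5, 318.4, 20.3]
ee_rot: [0.994, -0.108, 0.03, 0.003]
contact_force: [-0.0, 1.3, 0.5]
gripper_width: 0.0
```

>>> move_arm:
  steps:
    - [-1, 3, 0.5, 0, 0, 0, 0]
    - [-1, 5.9, 1, 0, 0, 0, 0]
    - [-1, 8.9, 1.5, 0, 0, 0, 0]
    - [-1, 11.8, 2, 0, 0, 0, 0]
    - [-1, 14.8, 2.5, 0, 0, 0, 0]

```text
clock: 15.38
position: [536.4, 320.9, 20.3]
ee_rot: [0.994, -0.108, 0.03, 0.003]
contact_force: [-0.4, 0.4, -0.3]
gripper_width: -0.5
```

>>> move_arm:
  steps:
    - [-1, 2, 0.3, 0, 0, 0, 0]
    - [-1, 4, 0.7, 0, 0, 0, 0]
    - [-1, 6, 1, 0, 0, 0, 0]
    - [-1, 8, 1.35, 0, 0, 0, 0]
    - [-1, 10, 1.7, 0, 0, 0, 0]

```text
clock: 15.8
position: [546.2, 322.5, 20.3]
ee_rot: [0.994, -0.108, 0.03, 0.003]
contact_force: [-1.5, -0.6, -1.0]
gripper_width: 0.1
```

Run:
```python
from h import *
p=optics.get_image("wrist"); cv2.imwrite("pics/q.png",p["frame"]); st()
p=optics.get_image("scene"); cv2.imwrite("pics/q2.png",cv2.resize(p["frame"][120:320,240:440],None,fx=3,fy=3))
```

```text
t 15.85 tcp [546.67 322.71  20.35] fence [25.32 43.7 ] Ff -0.14 0.95 -0.44 yaw -12.42 q [ 0.9937 -0.1081  0.0302  0.0032] w 0.1 j [ 0.81  0.59 -0.27  0.08 -0.68  0.48]
```

View pics/q.png

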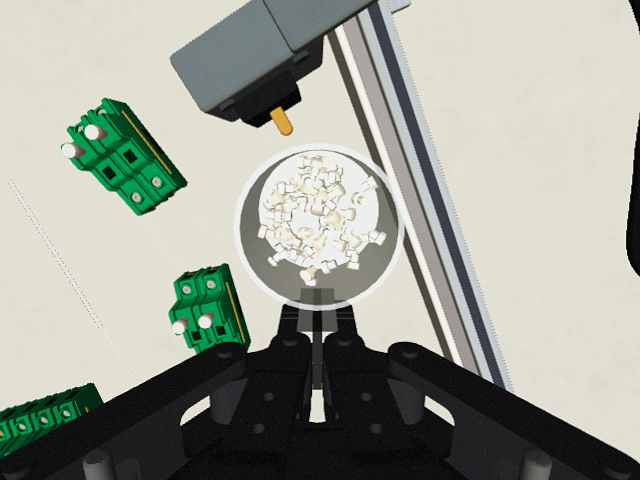

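View pics/q2.png

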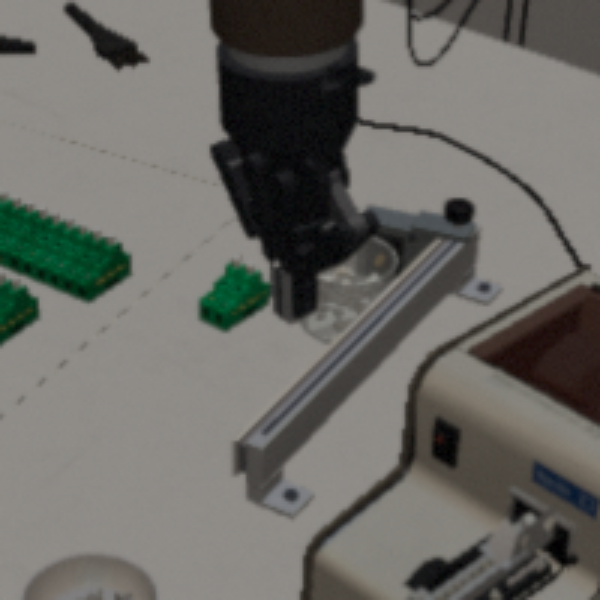

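>>> move_arm:
  steps:
    - [-1, 2, 0.3, 0, 0, 0, 0]
    - [-1, 4, 0.7, 0, 0, 0, 0]
    - [-1, 5.5, 0.9, 0, 0, 0, 0]
    - [-1, 7, 1.2, 0, 0, 0, 0]
    - [-1, 8, 1.35, 0, 0, 0, 0]

```text
clock: 16.32
position: [554.3, 324.0, 20.3]
ee_rot: [0.994, -0.108, 0.03, 0.003]
contact_force: [-1.6, 1.1, 0.8]
gripper_width: -0.1
```

>>> move_arm:
  steps:
    - [-1, 0.7, 0.1, 0, 0, 0, 0]
    - [-1, 1.4, 0.2, 0, 0, 0, 0]
    - [-1, 2.1, 0.35, 0, 0, 0, 0]
    - [-1, 2.8, 0.5, 0, 0, 0, 0]
    - [-1, 3, 0.5, 0, 0, 0, 0]

```text
clock: 16.73
position: [557.2, 324.5, 20.3]
ee_rot: [0.994, -0.108, 0.03, 0.003]
contact_force: [-1.7, 0.7, 0.4]
gripper_width: 0.2
```

Run:
```python
from h import *
p=optics.get_image("wrist"); cv2.imwrite("pics/r.png",p["frame"]); av(3)
```

```text
t 16.93 tcp [557.17 324.43  20.33] fence [35.95 43.65] Ff -0.57 0.34 0.02 yaw -12.42 q [ 0.9937 -0.1081  0.0301  0.0032] w -0.3 j [ 0.8   0.61 -0.24  0.08 -0.69  0.49]
meanF [-1.14  0.39  0.19]
```

View pics/r.png

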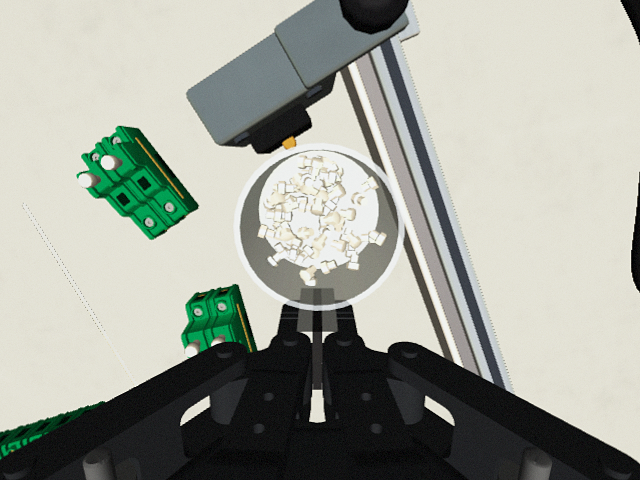

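>>> move_arm:
  steps:
    - [-1, 0.6, 0.1, 0, 0, 0, 0]
    - [-1, 1.2, 0.2, 0, 0, 0, 0]
    - [-1, 1.8, 0.3, 0, 0, 0, 0]
    - [-1, 2.4, 0.4, 0, 0, 0, 0]
    - [-1, 2.4, 0.4, 0, 0, 0, 0]

```text
clock: 17.35
position: [559.6, 324.9, 20.3]
ee_rot: [0.994, -0.108, 0.03, 0.003]
contact_force: [-1.0, 0.5, -0.7]
gripper_width: 0.1
```

Run:
```python
from h import *
p=optics.get_image("wrist"); cv2.imwrite("pics/r2.png",p["frame"][60:340,150:450]); av(3)
```

```text
t 17.55 tcp [559.57 324.84  20.3 ] fence [38.39 43.65] Ff -0.62 1.21 -0.73 yaw -12.42 q [ 0.9937 -0.1081  0.0301  0.0032] w -0.0 j [ 0.8   0.61 -0.23  0.08 -0.7   0.49]
meanF [-0.83  0.32  0.22]
```

View pics/r2.png

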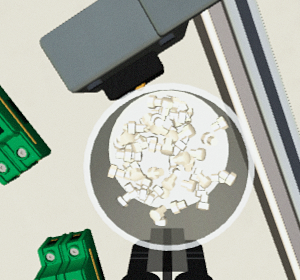

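>>> move_arm:
  steps:
    - [-1, 0.5, 0.1, 0, 0, 0, 0]
    - [-1, 1, 0.2, 0, 0, 0, 0]
    - [-1, 1.5, 0.25, 0, 0, 0, 0]
    - [-1, 1.5, 0.25, 0, 0, 0, 0]

```text
clock: 17.88
position: [561.0, 325.1, 20.3]
ee_rot: [0.994, -0.108, 0.03, 0.003]
contact_force: [-0.3, -0.0, 0.3]
gripper_width: -0.1
```

Run:
```python
from h import *
av(3)
```

```text
t 18.03 tcp [561.   325.08  20.32] fence [39.84 43.65] Ff -1.22 0.54 1.03 yaw -12.42 q [ 0.9937 -0.1081  0.03    0.0033] w 0.1 j [ 0.8   0.61 -0.23  0.08 -0.7   0.5 ]
meanF [-0.62  0.57  0.05]
```

>>> move_arm:
  steps:
    - [-1, 0.4, 0.1, 0, 0, 0, 0]
    - [-1, 0.7, 0.1, 0, 0, 0, 0]
    - [-1, 1, 0.2, 0, 0, 0, 0]
    - [-1, 1, 0.2, 0, 0, 0, 0]

```text
clock: 18.37
position: [561.4, 325.1, 20.3]
ee_rot: [0.994, -0.108, 0.03, 0.004]
contact_force: [-3.9, 0.1, 2.9]
gripper_width: 0.1
```

Run:
```python
from h import *
av(4)
```

```text
t 18.57 tcp [561.54 325.08  20.28] fence [40.37 43.55] Ff -5.14 1.05 2.43 yaw -12.43 q [ 0.9937 -0.1082  0.0297  0.0036] w -0.2 j [ 0.8   0.61 -0.23  0.08 -0.7   0.5 ]
meanF [-4.25  0.99  3.01]
```

>>> move_arm:
  steps:
    - [-1, 0.2, 0, 0, 0, 0, 0]
    - [-1, 0.4, 0.1, 0, 0, 0, 0]
    - [-1, 0.6, 0.1, 0, 0, 0, 0]
    - [-1, 0.6, 0.1, 0, 0, 0, 0]

```text
clock: 18.9
position: [561.8, 325.1, 20.3]
ee_rot: [0.994, -0.108, 0.029, 0.004]
contact_force: [-6.8, -0.5, 3.5]
gripper_width: -0.1
```

Run:
```python
from h import *
av(4)
```

```text
t 19.1 tcp [561.8  325.04  20.26] fence [40.62 43.48] Ff -6.21 2.58 3.77 yaw -12.43 q [ 0.9937 -0.1082  0.0294  0.0038] w -0.0 j [ 0.8   0.61 -0.23  0.08 -0.7   0.5 ]
meanF [-6.19  1.18  3.84]
```

>>> move_arm:
  steps:
    - [-1, 0.2, 0, 0, 0, 0, 0]
    - [-1, 0.4, 0.1, 0, 0, 0, 0]
    - [-1, 0.4, 0.1, 0, 0, 0, 0]

```text
clock: 19.35
position: [561.9, 325.0, 20.2]
ee_rot: [0.994, -0.108, 0.029, 0.004]
contact_force: [-7.2, 0.9, 4.3]
gripper_width: 0.1
```

Run:
```python
from h import *
p=optics.get_image("wrist"); cv2.imwrite("pics/s.png",p["frame"][60:340,150:450]);av(4)
```

```text
t 19.6 tcp [561.93 325.05  20.25] fence [40.75 43.46] Ff -6.21 1.32 4.76 yaw -12.43 q [ 0.9937 -0.1083  0.0291  0.004 ] w 0.1 j [ 0.8   0.61 -0.23  0.08 -0.7   0.5 ]
meanF [-7.18  1.6   3.94]
```

View pics/s.png

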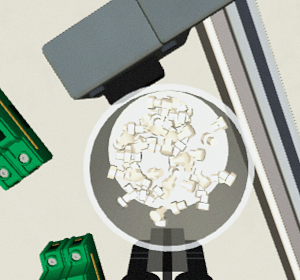

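>>> move_arm:
  steps:
    - [-1, 0.2, 0, 0, 0, 0, 0]
    - [-1, 0.3, 0, 0, 0, 0, 0]
    - [-1, 0.3, 0, 0, 0, 0, 0]
    - [-1, 0.3, 0, 0, 0, 0, 0]
    - [-1, 0.3, 0, 0, 0, 0, 0]

```text
clock: 20.02
position: [562.0, 325.0, 20.3]
ee_rot: [0.994, -0.108, 0.029, 0.004]
contact_force: [-8.0, -0.1, 4.5]
gripper_width: -0.1
```

Run:
```python
from h import *
av(5)
```

```text
t 20.27 tcp [562.   325.03  20.26] fence [40.81 43.43] Ff -7.65 2.23 5.1 yaw -12.43 q [ 0.9937 -0.1082  0.029   0.0041] w -0.2 j [ 0.8   0.61 -0.22  0.08 -0.71  0.5 ]
meanF [-7.58  1.89  4.46]
```

>>> move_arm:
  steps:
    - [-1, -0.7, -0.1, 0, 0, 0, 0]
    - [-1, -1.4, -0.2, 0, 0, 0, 0]
    - [-1, -2.1, -0.3, 0, 0, 0, 0]
    - [-1, -2.8, -0.5, 0, 0, 0, 0]
    - [-1, -3.5, -0.6, 0, 0, 0, 0]

```text
clock: 20.68
position: [560.7, 325.2, 20.4]
ee_rot: [0.994, -0.108, 0.031, 0.003]
contact_force: [-0.4, -0.3, 0.4]
gripper_width: 0.3
```

Run:
```python
from h import *
p=optics.get_image("wrist"); cv2.imwrite("pics/t.png",p["frame"][60:340,150:450]);av(3)
```

```text
t 20.88 tcp [560.32 325.05  20.41] fence [39.16 43.73] Ff -0.73 -0.82 -0.17 yaw -12.42 q [ 0.9937 -0.1081  0.0304  0.0029] w 0.1 j [ 0.8   0.61 -0.23  0.08 -0.7   0.49]
meanF [ 0.08 -0.1  -0.26]
```

View pics/t.png

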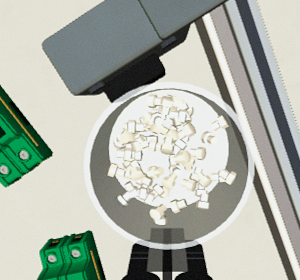

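>>> move_arm:
  steps:
    - [-1, 0.8, 0.15, 0, 0, 0, 0]
    - [-1, 1.6, 0.3, 0, 0, 0, 0]
    - [-1, 2.3, 0.4, 0, 0, 0, 0]
    - [-1, 2.9, 0.5, 0, 0, 0, 0]
    - [-1, 3.4, 0.6, 0, 0, 0, 0]

```text
clock: 21.3
position: [561.8, 325.0, 20.3]
ee_rot: [0.994, -0.108, 0.029, 0.004]
contact_force: [-6.9, 0.2, 5.1]
gripper_width: -0.0
```

>>> move_arm:
  steps:
    - [-1, 0.2, 0, 0, 0, 0, 0]
    - [-1, 0.4, 0.1, 0, 0, 0, 0]
    - [-1, 0.4, 0.1, 0, 0, 0, 0]
    - [-1, 0.4, 0.1, 0, 0, 0, 0]

```text
clock: 21.63
position: [561.8, 325.0, 20.3]
ee_rot: [0.994, -0.108, 0.029, 0.004]
contact_force: [-7.8, 0.8, 5.2]
gripper_width: 0.4
```

Run:
```python
from h import *
av(4)
```

```text
t 21.83 tcp [561.85 324.99  20.24] fence [40.66 43.42] Ff -7.48 1.75 5.07 yaw -12.44 q [ 0.9937 -0.1083  0.0286  0.0044] w 0.1 j [ 0.8   0.61 -0.22  0.08 -0.71  0.5 ]
meanF [-6.63  1.58  5.06]
```

>>> move_arm:
  steps:
    - [-1, 0.2, 0, 0.2, 0, 0, 0]
    - [-1, 0.4, 0.1, 0.4, 0, 0, 0]
    - [-1, 0.5, 0.1, 0.5, 0, 0, 0]
    - [-1, 0.5, 0.1, 0.5, 0, 0, 0]

```text
clock: 22.17
position: [562.0, 325.0, 20.3]
ee_rot: [0.994, -0.108, 0.028, 0.005]
contact_force: [-7.5, 1.7, 3.6]
gripper_width: 0.3
```

Run:
```python
from h import *
av(4)
```

```text
t 22.37 tcp [562.03 324.93  20.32] fence [40.83 43.33] Ff -7.09 2.5 3.2 yaw -12.45 q [ 0.9937 -0.1084  0.0282  0.0046] w -0.1 j [ 0.8   0.61 -0.22  0.08 -0.71  0.5 ]
meanF [-6.96  2.42  3.43]
```

>>> move_arm:
  steps:
    - [-1, 0.2, 0, 0.1, 0, 0, 0]
    - [-1, 0.4, 0.1, 0.2, 0, 0, 0]
    - [-1, 0.6, 0.1, 0.3, 0, 0, 0]
    - [-1, 0.8, 0.1, 0.4, 0, 0, 0]
    - [-1, 0.8, 0.1, 0.4, 0, 0, 0]

```text
clock: 22.78
position: [562.3, 324.8, 20.4]
ee_rot: [0.994, -0.108, 0.028, 0.005]
contact_force: [-8.1, 0.3, 2.9]
gripper_width: -0.2
```

Run:
```python
from h import *
av(4)
```

```text
t 22.98 tcp [562.28 324.81  20.35] fence [41.06 43.17] Ff -7.15 2.41 3.63 yaw -12.46 q [ 0.9937 -0.1084  0.0277  0.005 ] w -0.1 j [ 0.8   0.61 -0.22  0.08 -0.71  0.5 ]
meanF [-7.86  2.07  2.83]
```

>>> move_arm:
  steps:
    - [-1, 0.2, 0, 0.1, 0, 0, 0]
    - [-1, 0.4, 0.1, 0.2, 0, 0, 0]
    - [-1, 0.6, 0.1, 0.3, 0, 0, 0]
    - [-1, 0.6, 0.1, 0.3, 0, 0, 0]
    - [-1, 0.6, 0.1, 0.3, 0, 0, 0]

```text
clock: 23.4
position: [562.4, 324.7, 20.4]
ee_rot: [0.994, -0.109, 0.027, 0.005]
contact_force: [-8.9, 0.9, 2.9]
gripper_width: -0.2
```

Run:
```python
from h import *
av(5)
```

```text
t 23.65 tcp [562.44 324.72  20.36] fence [41.19 43.05] Ff -9.41 2.46 2.46 yaw -12.46 q [ 0.9937 -0.1085  0.0273  0.0053] w 0.0 j [ 0.79  0.61 -0.22  0.08 -0.71  0.5 ]
meanF [-8.67  2.77  2.52]
```

>>> move_arm:
  steps:
    - [-1, -0.7, -0.1, 0, 0, 0, 0]
    - [-1, -1.4, -0.2, 0, 0, 0, 0]
    - [-1, -2.1, -0.3, 0, 0, 0, 0]
    - [-1, -2.8, -0.4, 0, 0, 0, 0]
    - [-1, -3.5, -0.5, 0, 0, 0, 0]

```text
clock: 24.07
position: [561.5, 325.1, 21.0]
ee_rot: [0.994, -0.108, 0.03, 0.004]
contact_force: [-3.6, 0.2, -0.8]
gripper_width: 0.1
```

>>> move_arm:
  steps:
    - [-1, -1, 0, 0, 0, 0, 0]
    - [-1, -3, 0.3, 0, 0, 0, 0]
    - [-1, -6, 0.8, 0, 0, 0, 0]
    - [-1, -12, 2, 0, 0, 0, 0]
    - [-1, -20, 4, 0, 0, 0, 0]

```text
clock: 24.48
position: [542.4, 329.8, 22.0]
ee_rot: [0.994, -0.108, 0.031, 0.003]
contact_force: [-0.1, 0.8, -0.3]
gripper_width: 0.0
```

Run:
```python
from h import *
p=optics.get_image("wrist"); cv2.imwrite("pics/u.png",p["frame"]);av(2)
```

```text
t 24.63 tcp [541.51 329.78  21.88] fence [21.4  51.53] Ff -0.28 0.49 0.49 yaw -12.36 q [ 0.9937 -0.1076  0.0302  0.0031] w 0.0 j [ 0.83  0.59 -0.27  0.08 -0.68  0.47]
meanF [-1.34  0.09 -0.33]
```

View pics/u.png

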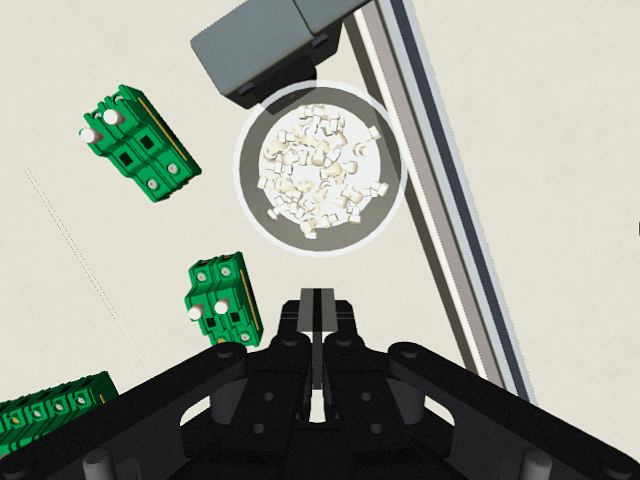

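>>> move_arm:
  steps:
    - [-1, -3, 0, 10, 0, 0, 0]
    - [-1, -6, 0, 35, 0, 0, 0]
    - [-1, -9, 0, 70, 0, 0, 0]
    - [-1, -12, 0, 110, 0, 0, 0]
    - [-1, -15, 0, 140, 0, 0, 0]

```text
clock: 25.05
position: [527.7, 329.9, 165.7]
ee_rot: [0.994, -0.108, 0.032, 0.002]
contact_force: [-0.6, 0.8, -0.2]
gripper_width: 0.1
```

>>> move_arm:
  steps:
    - [-1, -30, 20, 5, 0, 0, 0]
    - [-1, -60, 40, 10, 0, 0, 0]
    - [-1, -90, 60, 10, 0, 0, 0]
    - [-1, -90, 60, 10, 0, 0, 0]

```text
clock: 25.38
position: [433.6, 392.2, 173.5]
ee_rot: [0.994, -0.106, 0.03, 0.002]
contact_force: [1.1, -1.8, -0.7]
gripper_width: -0.2
```

Run:
```python
from h import *
for n in ("wrist","top","scene"):
    p=optics.get_image(n); f=p["frame"]
    for k in ("jar","strip_a","dish"):
        for d in nets.tip_of(k,p)[:3]: print(n,k,round(d["conf"],2),w2f(atz(p,d["uv"])).round(1))
    if n=="wrist": cv2.imwrite("pics/v_w.png",f)
    if n=="top": cv2.imwrite("pics/v_t.png",cv2.resize(f[95:275,250:400],None,fx=3.3,fy=3.3,interpolation=cv2.INTER_CUBIC))
    if n=="scene": cv2.imwrite("pics/v_s.png",cv2.resize(f[170:290,280:430],None,fx=5,fy=5,interpolation=cv2.INTER_CUBIC))
st()
```

```text
wrist jar 0.93 [74.8 28.4]
wrist strip_a 0.91 [34.9 86.6]
top jar 0.93 [77.9 33.7]
top jar 0.52 [ 1.3 -1. ]
top strip_a 0.74 [108.5  96.9]
top dish 0.62 [-233.6    5.2]
scene jar 0.66 [65.8 25.9]
scene strip_a 0.69 [30.  89.7]
scene strip_a 0.6 [104.5  89.9]
scene dish 0.88 [-234.9   -5.7]
t 25.98 tcp [437.38 388.97 171.33] fence [-71.4  127.26] Ff -0.34 -0.36 0.29 yaw -12.47 q [ 0.9936 -0.1086  0.03    0.0034] w -0.0 j [ 1.03  0.35 -0.23  0.07 -0.97  0.28]
```

View pics/v_t.png

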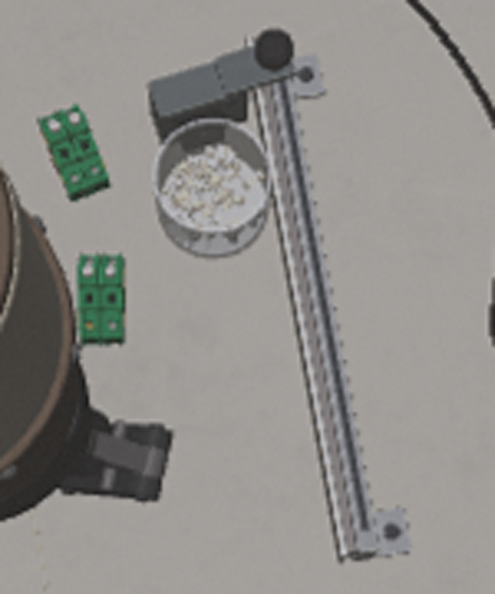

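View pics/v_s.png

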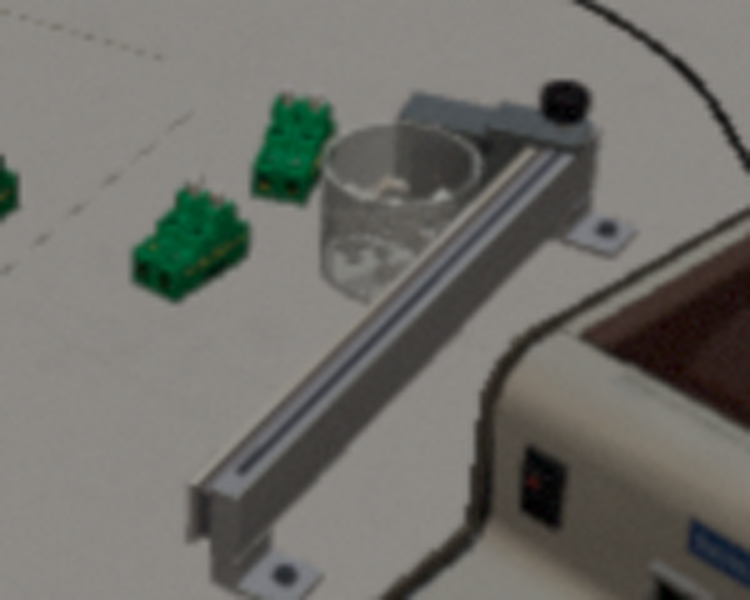

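View pics/v_w.png

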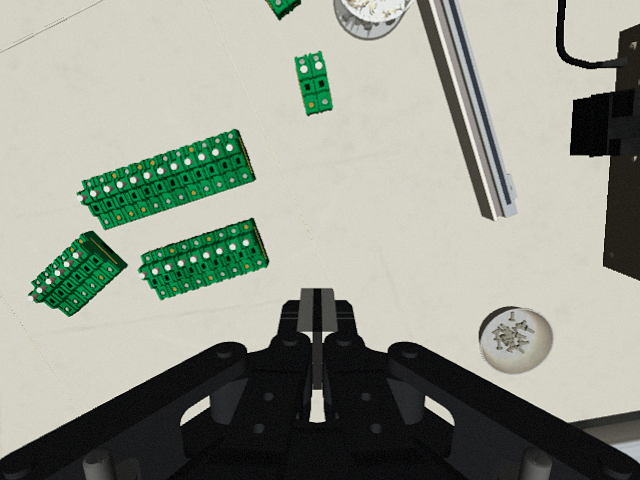

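```bash
python3 -c "
from h import *
st(); print(workorder.job_done())"
```

```text
t 25.98 tcp [437.38 388.97 171.33] fence [-71.4  127.26] Ff -0.34 -0.36 0.29 yaw -12.47 q [ 0.9936 -0.1086  0.03    0.0034] w -0.0 j [ 1.03  0.35 -0.23  0.07 -0.97  0.28]
the job is handed in; nothing more can be done
None
```

The jar is parked and the job is handed in at 26 s. It stands upright and free, touching the fence and the rubber, and the gripper has been lifted well clear.

- **Pushing:** With closed fingers I pushed the jar square to the fence, with about 2.6 N of contact. I then pushed it along the fence with the finger face angled about 22° toward the fence, so the jar stayed against it. The camera showed it on the fence at each check.
- **Pressing home:** I pressed twice. The first press read about 7.6 N along the fence. Part of that was probably lost to table friction, so I pressed again at about 8.7 N. The second press included some sideways and downward force, about 9.5 N in all. The highest forces in the readings were about 10 N.
- **Final pictures:** They show the jar upright against the fence and the rubber. The feeler could not be seen from about 4 N of press onward. I take it as pushed in, but I could not measure its travel directly.
- **Terminal blocks and dish:** They looked unmoved. The network position readings for the blocks agreed with the earlier ones only within several millimetres. The dish's before and after readings differed by about 5 mm, which I put down to detection scatter, since the fingers never came near it.

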